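# Pack up and wedge the tilting table off its rests

## Task

The hinged plate of the tilting table must come just off its rest buttons so that they can be changed: finish the packing under its overhanging front edge by laying the two loose wooden strips, side by side with a gap, crosswise on the two lying there, ends reaching under the edge, and let go. Then set the wedge flat on the packing and push it, thin end first, under the edge until that has risen a few millimetres, at most 8. Finish still holding the wedge there, the plate carried by it alone; do not touch the plate and leave the other things alone.

Things in the scene. Friction and masses are not known exactly. Their poses are not given: they have to be found in the camera images.
- tilt_table: Grey cast base of the tilting table, fixed to the bench. Origin on the bench below the middle of the plate's front lower edge; x points level from that edge straight back to the hinge (the way to push the wedge), y left along the edge, z up. Below the plate it is free from x = 0 to 58 mm; base (20 mm high, 124 wide), two rest buttons (at y +-45) and hinge take x = 58 to 165 mm.
- tilt_plate: Hinged aluminium plate, 150 mm wide (y), 12 mm thick, about 1 kg with the work holder and watch movement fixed on it (22 mm high, 40 to 82 mm behind the edge). Lies on the rest buttons by its weight, underside 42 mm above the bench; 3 to 7 N up at the front edge lifts it. Origin on the hinge axis, 152 mm behind the edge, 48 mm up; axes as tilt_table's when down.
- plate_edge (a point): Middle of the plate's front lower edge, the edge to be lifted: 42 mm above the bench when the plate is down. The top of the finished packing is 32 mm above the bench, so 10 mm below it.
- strip_low_front: A plain beech packing strip, square-edged, 120 x 18 x 16 mm (x along its length, y across, z its height of 16). Loose, already lying on the bench along the table's y, about 75 mm in front of the plate's edge and centred on it within 5 mm. Origin at the centre of its underside.
- strip_low_rear: A plain beech packing strip, square-edged, 120 x 18 x 16 mm (x along its length, y across, z its height of 16). Loose, already lying on the bench along the table's y, its centre about 12 mm behind the plate's edge and centred on it within 5 mm. Origin at the centre of its underside.
- strip_a: A plain beech packing strip, square-edged, 120 x 18 x 16 mm (x along its length, y across, z its height of 16). Loose on the bench, to be laid on the two lower strips, along the table's x; centred about 38 mm in front of the plate's edge it rests on both and its far end reaches 22 mm under the edge. Origin at the centre of its underside.
- strip_b: A plain beech packing strip, square-edged, 120 x 18 x 16 mm (x along its length, y across, z its height of 16). The second strip to lay, like strip_a. 44 to 50 mm between the two strips' centre lines leaves room for a finger (13 mm) between them and carries the 60 mm wide wedge on both. Origin at the centre of its underside.
- wedge: White slippery polymer wedge, 100 g, 60 mm wide, flat underside; 3 mm thick at the tip, rising 1 in 4 to 25.5 mm, 90 mm behind the tip. Origin under the middle of the tip edge; x points forward out of the tip. Flat on the packing it meets the plate when the tip is 28 mm past the edge; each further 4 mm lifts the edge 1 mm. Takes 3 to 10 N; does not slide back by itself.
- wedge_grip (a point): Centre of the black rubber grip block on the wedge's thick end, 108 mm behind the tip edge, 13 mm above the underside. The block is 36 mm long, 30 mm wide across the wedge's y, 26 mm high, its underside flush with the wedge's; grip it from above.
- loupe: Black eye loupe, 36 mm across, 30 mm high, standing on the bench; a bystander. Origin at the centre of its underside.
- oil_pot: Small black oil pot with a red lid, 28 mm across, 20 mm high; a bystander. Origin at the centre of its underside.
- ring_holder: Flat grey holder ring, 50 mm across, 7 mm high, lying on the bench; a bystander. Origin at the centre of its underside.

How it is judged:
On the way:
1. the two loose strips lie flat and crosswise on the two lower strips, released, the plate still down (height (world z) of strip_a between 0.013 and 0.02 m and angle between each of strip_a, strip_b's own z axis and vertical below 0.08 rad and angle between the x axis of each of strip_a, strip_b and the x axis of strip_low_front, either way round above 1.25 rad and angle between the x axis of each of strip_a, strip_b and the x axis of strip_low_rear, either way round above 1.25 rad and contact force between the fingers and strip_a below 0.2 N and x of strip_a in the frame of tilt_table between -0.06 and 0 m and height (world z) of strip_b between 0.013 and 0.02 m and contact force between the fingers and strip_b below 0.2 N and x of strip_b in the frame of tilt_table between -0.06 and 0 m and distance between strip_a and strip_b above 0.026 m and height (world z) of each of strip_low_front, strip_low_rear below 0.004 m and height (world z) of plate_edge below 0.0428 m and contact force between wedge and tilt_plate below 0.2 N), for 0.3 s.
At the end, for the whole second after the job is handed in: The plate edge is 1.5 to 8 mm above its rest height, carried only by the wedge (over 1 N); the wedge lies flat on the upper strips, fingers on it (over 1 N), robot off the plate; both upper strips lie apart, flat, free, crosswise (over 1.25 rad) on the lower two, ends under the edge (height (world z) of strip_a between 0.013 and 0.02 m and angle between each of strip_a, strip_b's own z axis and vertical below 0.08 rad and angle between the x axis of each of strip_a, strip_b and the x axis of strip_low_front, either way round above 1.25 rad and angle between the x axis of each of strip_a, strip_b and the x axis of strip_low_rear, either way round above 1.25 rad and contact force between the fingers and strip_a below 0.2 N and x of strip_a in the frame of tilt_table between -0.06 and 0 m and height (world z) of strip_b between 0.013 and 0.02 m and contact force between the fingers and strip_b below 0.2 N and x of strip_b in the frame of tilt_table between -0.06 and 0 m and distance between strip_a and strip_b above 0.026 m and height (world z) of each of strip_low_front, strip_low_rear below 0.004 m and height (world z) of plate_edge between 0.0435 and 0.05 m and contact force between wedge and tilt_plate above 1 N and contact force between each of the fingers, the arm, strip_a, strip_b and tilt_plate below 0.2 N and (contact force between wedge and strip_a above 0.7 N or contact force between wedge and strip_b above 0.7 N) and contact force between the fingers and wedge above 1 N and angle between wedge's own z axis and vertical below 0.1 rad and linear speed of wedge below 0.01 m/s); the arm keeps its last pose, push and grip.
It fails at once if the plate's front edge is raised by more than 12 mm (height (world z) of plate_edge above 0.054 m).
It fails at once if the robot pushes on the plate with more than 2 N (contact force between any of the fingers, the arm and tilt_plate above 2 N).
It fails at once if the loupe is moved by more than 25 mm (distance of loupe from where it was at the start of the episode above 0.025 m).
It fails at once if the oil pot is moved by more than 25 mm (distance of oil_pot from where it was at the start of the episode above 0.025 m).
It fails at once if the ring holder is moved by more than 25 mm (distance of ring_holder from where it was at the start of the episode above 0.025 m).
It also fails if it takes over 72 s, if anything falls off the work surface, if the arm or the gripper's body presses on something with over 40 N, if the wrist force passes 120 N, or if a joint passes its speed limit or range.

## Robot

A 6-joint arm with a two-finger parallel gripper is mounted at the origin on a cart in front of the work surface, level with it; the furniture and walls round the work are solid. World frame = base frame: x ahead of the robot, y to its left, z up, the work surface at z = 0. Lengths are in m, angles in rad, forces in N, time in s.
With the tool pointing down it reaches from about 0.275 to 0.75 m from the base axis. Payload 10.2 kg.
Tool frame: the origin (TCP) lies at the very end of the fingers, on their centre line; the grasp point (between the pads) lies behind it (arm.grasp_offset is the z of the grasp point in the tool frame, in m); z points along the fingers, y is the line along which they close (so a half turn about z gives the same grasp; the last joint's range is limited). The gripper opens to 85 mm and grips with 20 to 120 N. Pads are 22 mm wide; open, the fingers measure 114 mm over their backs; the gripper's body (76 mm by 85 mm) begins 54 mm behind the grasp point. The pads swing forward as they close: fully open they stand 13 mm farther back than shut.
Start: joints at [-1.509, 0.313, 1.498, -0, 1.331, -0.223], TCP at [0.147, -0.504, 0.231] pointing down, gripper open.
Joint ranges: [-2.94, 2.94], [-0.97, 2.17], [0.19, 2.56], [-1.23, 4.37], [0.02, 3.11], [-2.88, 2.88]. Speed limits (rad/s): [2.39, 2.39, 3.01, 3.14, 3.14, 3.14].

## Interface

Orientations are given as [roll, pitch, yaw] about the fixed x, y, z axes, in that order (R = Rz(yaw) Ry(pitch) Rx(roll)).
In Python, from station import arm gives the robot as it stands. The module is installed in compiled form; this text tells all that it offers.
- The arm moves only by the tool send_rows, never from a script. Its argument "plan" is one flat list of numbers, 7 for each row, row after row: the closure, from -1 (fully open) to 1 (shut), then the shift along the world's x, y, z in units of 40 mm (1.0 is 40 mm), then the turn, a rotation vector about the world's x, y, z in rad. A call has 1 to 12 rows; each row shifts and turns the commanded pose from where the row before left it; what a row does not reach is not made up. A row lasts 1/10 s, in which the tool goes at most 50 mm and 8.59 degrees, less where a joint would pass 70% of its speed; a pose out of reach is approached as far as the arm can. A call is refused whole if a number of a shift passes 1 or a number of a turn 0.15, either way. A call with a gripper value outside its range is refused whole. The fingers move at their own pace and stop on an object; the grip force is fixed at half the most. Time passes only in rows, so rows that do not move let the fingers close. It gives the time, the measured TCP pose, the force, the opening and the grip force at its end, in the units of the state.
- arm.state(): the state, without advancing time (a new reading comes with each control period).
- arm.get_image(name): name is "side" or "top" or "wrist"; returns a dict with "frame" (480x640x3 uint8, red, green, blue), "camera_matrix" (3x3 intrinsics, pixels), "rvec" (rotation vector, rad) and "tvec" (3), from world to camera coordinates, as OpenCV has them. Camera axes: x right, y down, z forward; pixel columns grow to the right and rows downward; lengths in m; the calibration is good to about 2 mm. A picture is of the moment at which its call begins. There is no depth.
- arm.hand_in(): hands the job in; it is judged then, once.
The state is a dict: "clock": time; "q": joint angles; "joint_velocities": joint speeds; "tau": joint torques, N m; "position": TCP position; "eef_rot": TCP orientation; "wrist_force": force on the tool from outside, world axes, zero at the start; "wrist_torque": the same for the moment, N m; "width": opening from 0.0 (shut) to 1.0 (fully open); "grip_force": force on a finger pad.
Only numpy, scipy, OpenCV 4.12 (cv2) and the standard library are available. Lean on these libraries where they do the work, as an engineer would, in place of code of your own. Each camera call takes 0.05 s, during which the arm holds its last target. There are 200 camera calls.

## Working session

There is one attempt and no reset: what is moved stays moved. The work goes in short steps, Python scripts to look and compute and a tool call to move; the robot and the scene stay as the last step left them, time stands still between calls to the robot, and variables do not carry over. Pictures are saved under pics/ and viewed, at most 10 in all, crops included, and the job is handed in when it is done.

Besides the shell and the picture viewer there is one more tool, called after "Request:" as a command line: name --argument value ..., lists and objects as JSON in quotes. send_rows: Moves the arm, as the interface text tells. Its arguments: {"type":"object","properties":{"plan":{"type":"array"}},"required":["plan"]}

```bash
mkdir -p pics; python3 - <<'E'
from station import arm
import cv2,pickle
s=arm.state(); print(s['position'],s['eef_rot'],s['width'],s['clock'],arm.grasp_offset)
for n in("top","side"):
    d=arm.get_image(n); pickle.dump(d,open(f"pics/{n}0.pkl","wb")); cv2.imwrite(f"pics/{n}0.png",d["frame"][:,:,::-1])
    print(n,d["camera_matrix"].tolist(),d["rvec"],d["tvec"])
E
```

```text
[ 0.14748646 -0.50358276  0.23071855] [-3.14029607e+00 -3.13269979e-04  2.84818153e-01] 0.9988492115411346 0.0 -0.0187
top [[603.880213610215, 0.0, 325.0306916682242], [0.0, 603.880213610215, 245.15009402777136], [0.0, 0.0, 1.0]] [ 2.16837855 -2.14495552  0.16644055] [0.08689455 0.5720768  1.33900244]
side [[534.7211371028919, 0.0, 331.2916970776506], [0.0, 534.7211371028919, 232.06208869917535], [0.0, 0.0, 1.0]] [ 0.73892293 -2.26793167  1.48758243] [0.5213713  0.1508976  1.01308908]
```

View pics/top0.png

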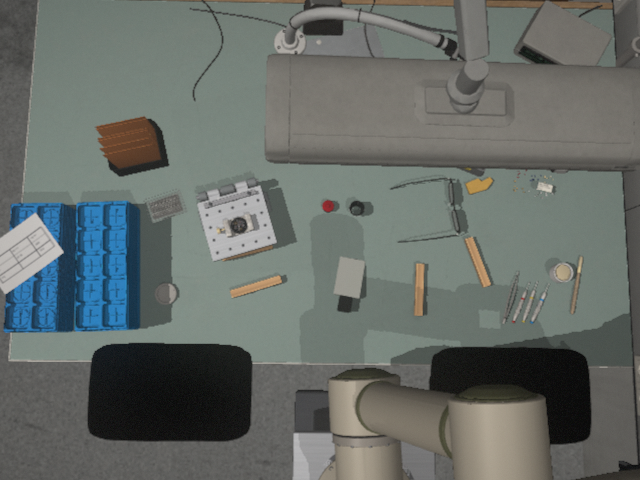

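View pics/side0.png

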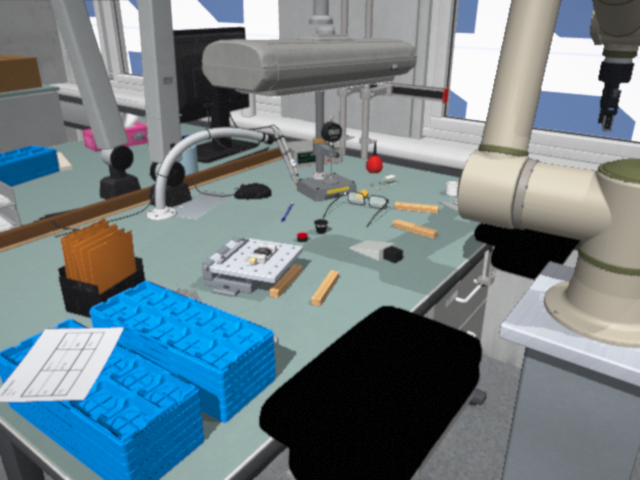

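The top view shows the table with its front edge near (247,255), the front low strip at (257,286), the wedge at (349,277) with its black block at (346,303), the loose strips at (420,289) and (478,262), the loupe and pot at (357,208) and (328,206), and the ring at (166,294). In the side view the strips are at (416,208) and (414,229), the wedge block is at (393,255), and the table is near (255,262).

```bash
cat > h.py <<'E'
import numpy as np,cv2,pickle
from scipy.spatial.transform import Rotation as R
def cam(d): return d["camera_matrix"],R.from_rotvec(np.ravel(d["rvec"])).as_matrix(),np.ravel(d["tvec"])
def ray(d,p):
    K,r,t=cam(d); c=-r.T@t; v=r.T@np.linalg.inv(K)@np.array([p[0],p[1],1.]); return c,v/np.linalg.norm(v)
def onz(d,p,z):
    c,v=ray(d,p); return c+v*(z-c[2])/v[2]
def proj(d,P): return cv2.projectPoints(np.atleast_2d(np.array(P,float)),np.float64(d["rvec"]),np.float64(d["tvec"]),d["camera_matrix"],None)[0][:,0]
def tri(d1,p1,d2,p2):
    c1,v1=ray(d1,p1);c2,v2=ray(d2,p2)
    s=np.linalg.lstsq(np.c_[v1,-v2],c2-c1,rcond=None)[0]; a,b=c1+s[0]*v1,c2+s[1]*v2
    return (a+b)/2,np.linalg.norm(a-b)
E
python3 - <<'E'
from h import *
np.set_printoptions(precision=4,suppress=True)
t=pickle.load(open("pics/top0.pkl","rb"));s=pickle.load(open("pics/side0.pkl","rb"))
for d,n,roi in((t,"top",(190,170,510,330)),(s,"side",(180,190,450,320))):
    x0,y0,x1,y1=roi
    f=cv2.cvtColor(d["frame"],cv2.COLOR_RGB2HSV)
    m=cv2.inRange(f,(8,80,90),(22,255,255)); k=np.zeros_like(m);k[y0:y1,x0:x1]=m[y0:y1,x0:x1]
    for c in cv2.findContours(k,0,2)[0]:
        if cv2.contourArea(c)<40: continue
        b=cv2.boxPoints(cv2.minAreaRect(c)); M=cv2.moments(c); cc=(M['m10']/M['m00'],M['m01']/M['m00'])
        print(n,np.round(cc,1),cv2.contourArea(c),b.round(1).tolist())
        if n=="top": print("  ",onz(d,cc,.016),[onz(d,p,.016)[:2].round(3).tolist() for p in b])
for nm,p,z in (("wedgeblock",(346,303),.026),("ring",(166,294),.007),("pot",(328,206),.02),("loupe",(357,208),.03),("plateFL",(215,260),.054),("plateFR",(276,243),.054)):
    print(nm,onz(t,p,z))
c=t["frame"][165:305,185:305]; a=cv2.resize(c,None,fx=4,fy=4,interpolation=cv2.INTER_CUBIC)[:,:480]
e=t["frame"][245:325,325:375]; e=cv2.resize(e,None,fx=6,fy=6,interpolation=cv2.INTER_CUBIC)
o=np.zeros((560,800,3),np.uint8); o[:,:480]=a; o[:480,490:790]=e
cv2.imwrite("pics/crop1.png",o[:,:,::-1])
E
```

```text
top [255.8 286.1] 347.5 [[229.6999969482422, 290.0], [279.3999938964844, 274.70001220703125], [281.70001220703125, 282.20001220703125], [232.0, 297.5]]
   [0.4775 0.2507 0.016 ] [[0.468, 0.31], [0.504, 0.197], [0.487, 0.192], [0.451, 0.304]]
top [418.9 289.7] 373.5 [[413.79998779296875, 314.8999938964844], [415.70001220703125, 263.70001220703125], [424.1000061035156, 264.0], [422.20001220703125, 315.20001220703125]]
   [ 0.4734 -0.1244  0.016 ] [[0.416, -0.112], [0.533, -0.118], [0.533, -0.137], [0.415, -0.131]]
top [253.2 251.5] 53.5 [[222.5, 257.8999938964844], [271.6000061035156, 245.3000030517578], [272.20001220703125, 247.6999969482422], [223.10000610351562, 260.29998779296875]]
   [0.5576 0.2588 0.016 ] [[0.542, 0.329], [0.572, 0.217], [0.567, 0.215], [0.536, 0.328]]
top [477.3 261.8] 394.5 [[464.0, 239.3000030517578], [472.1000061035156, 236.1999969482422], [490.70001220703125, 284.29998779296875], [482.6000061035156, 287.5]]
   [ 0.5395 -0.2611  0.016 ] [[0.592, -0.231], [0.6, -0.25], [0.488, -0.291], [0.48, -0.272]]
top [477.9 185. ] 256.5 [[464.3999938964844, 182.1999969482
[... 391 characters left out ...]
5 [[267.0, 291.0], [296.5, 261.5], [304.5, 269.5], [275.0, 299.0]]
side [414.8 228.5] 296.5 [[391.8999938964844, 225.8000030517578], [394.1000061035156, 218.1999969482422], [437.0, 230.8000030517578], [434.70001220703125, 238.39999389648438]]
side [416.2 207.2] 244.0 [[394.3999938964844, 208.3000030517578], [395.20001220703125, 201.39999389648438], [437.6000061035156, 205.89999389648438], [436.8999938964844, 212.6999969482422]]
side [362.1 193.9] 53.0 [[356.0, 190.0], [367.0, 190.0], [367.0, 197.0], [356.0, 197.0]]
wedgeblock [0.4406 0.0439 0.026 ]
ring [0.4578 0.4572 0.007 ]
pot [0.6661 0.0868 0.02  ]
loupe [0.6602 0.0197 0.03  ]
plateFL [0.5324 0.3397 0.054 ]
plateFR [0.5726 0.2039 0.054 ]
```

View pics/crop1.png

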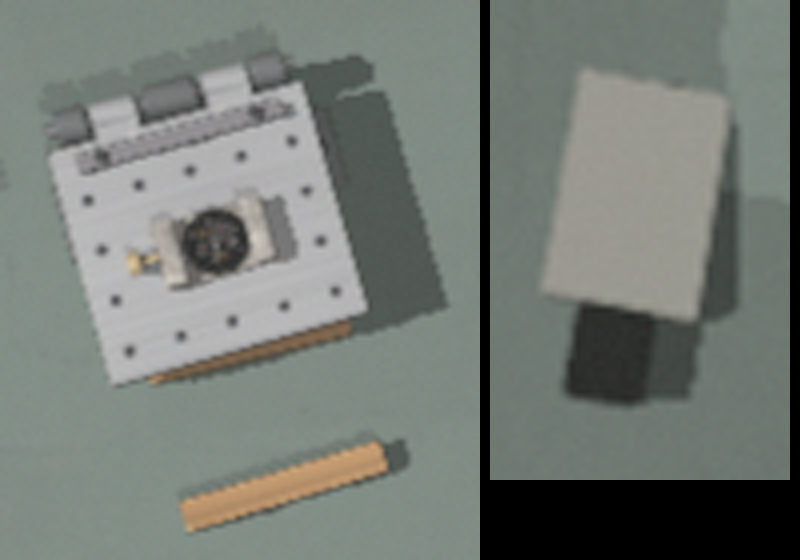

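The crop gives plate top corners at (52,155), (302,83), (367,311) and (112,385). The wedge tip edge runs (580,68)-(728,96), its thick end (543,292)-(697,320), and the rear edge of its block (565,396)-(648,404). I'll check the sizes and start the arm towards the strips.

```bash
python3 - <<'E'
from h import *
np.set_printoptions(precision=4,suppress=True)
t=pickle.load(open("pics/top0.pkl","rb"))
A=lambda p:((p[0]+.5)/4-.5+185,(p[1]+.5)/4-.5+165)
B=lambda p:((p[0]-490+.5)/6-.5+325,(p[1]+.5)/6-.5+245)
P=[onz(t,A(p),.054)[:2] for p in((52,155),(302,83),(367,311),(112,385))]
print("plate",P,"front len",np.linalg.norm(P[2]-P[3]),"mid",(P[2]+P[3])/2,"yaw",np.arctan2(*( (P[3]-P[2])*[-1,1])) )
W=[onz(t,B(p),z)[:2] for p,z in(((580,68),.003),((728,96),.003),((697,320),.0255),((543,292),.0255),((565,396),.026),((648,404),.026))]
tip=(W[0]+W[1])/2;th=(W[2]+W[3])/2;bk=(W[4]+W[5])/2
print("wedge",W,"tip",tip,"thick",th,"L",np.linalg.norm(tip-th),"w",np.linalg.norm(W[0]-W[1]),"yaw",np.arctan2(*(tip-th)[::-1]),"back",bk,np.linalg.norm(bk-tip))
E
```

```text
plate [array([0.6613, 0.3836]), array([0.7051, 0.2429]), array([0.574 , 0.2031]), array([0.5304, 0.345 ])] front len 0.14841620876767128 mid [0.5522 0.2741] yaw 0.2982858392435347
wedge [array([0.5511, 0.0583]), array([0.5408, 0.0006]), array([0.4525, 0.0141]), array([0.4625, 0.0727]), array([0.4233, 0.0641]), array([0.4206, 0.0327])] tip [0.546  0.0294] thick [0.4575 0.0434] L 0.08955896503671577 w 0.05863592265776244 yaw -0.1565816618415967 back [0.4219 0.0484] 0.12547756418531966
```

Request:
send_rows --plan '[-1, 0.9, 0.9, 0, 0, 0, 0, -1, 0.9, 0.9, 0, 0, 0, 0, -1, 0.9, 0.9, 0, 0, 0, 0, -1, 0.9, 0.9, 0, 0, 0, 0, -1, 0.9, 0.9, 0, 0, 0, 0, -1, 0.9, 0.9, 0, 0, 0, 0, -1, 0.9, 0.9, 0, 0, 0, -0.05, -1, 0.6, 0.9, 0, 0, 0, -0.05, -1, 0, 0, 0, 0, 0, 0]'

```text
clock: 1.0
position: [0.4208, -0.2166, 0.2311]
eef_rot: [-3.14, -0.0, 0.189]
wrist_force: [0.4, -0.6, 1.0]
width: 0.997
grip_force: 0.0
```

```bash
python3 - <<'E'
from station import arm
import cv2,pickle
d=arm.get_image("wrist"); pickle.dump(d,open("pics/w1.pkl","wb")); cv2.imwrite("pics/w1.png",d["frame"][:,:,::-1])
E
```

```text
(no output)
```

View pics/w1.png

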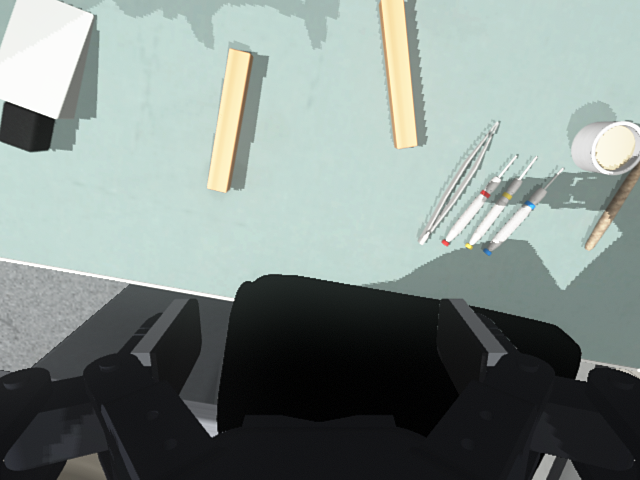

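The wrist view shows strip a from (239,50) to (217,190), and strip b ending at (405,147) and running off the top of the frame near (391,0). The wedge's thick end and block are at left, around (27,125). Triangulating.

```bash
python3 - <<'E'
from h import *
np.set_printoptions(precision=4,suppress=True)
t=pickle.load(open("pics/top0.pkl","rb"));s=pickle.load(open("pics/side0.pkl","rb"));w=pickle.load(open("pics/w1.pkl","rb"))
g=cv2.cvtColor(w["frame"],cv2.COLOR_RGB2HSV)
m=cv2.inRange(g,(8,60,190),(26,255,255)); m[260:]=0
for c in cv2.findContours(m,0,2)[0]:
    if cv2.contourArea(c)<800: continue
    b=cv2.boxPoints(cv2.minAreaRect(c)); print(b.round(1).tolist(),[onz(w,p,.016)[:2].round(4).tolist() for p in b])
for n,p,q in(("a far",(239.5,50),(419.9,263.9)),("a near",(217,190),(418,315)),("b near",(405,147.5),(486.6,285.9)),("block back",(24,150),B if 0 else (344.2,311.7))):
    print(n,tri(w,p,t,q),onz(w,p,.016),onz(t,q,.016))
print("side proj a/b centre",proj(s,[[.4745,-.1245,.008],[.54,-.261,.008]]),"meas 414.8 228.5 / 416.2 207.2")
E
```

```text
[[205.5, 188.89999389648438], [229.10000610351562, 47.70000076293945], [250.3000030517578, 51.20000076293945], [226.8000030517578, 192.5]] [[0.4129, -0.1131], [0.5334, -0.1191], [0.534, -0.1367], [0.4133, -0.1324]]
[[379.3999938964844, 0.20000000298023224], [403.1000061035156, -2.0999999046325684], [417.20001220703125, 146.5], [393.5, 148.6999969482422]] [[0.5905, -0.233], [0.5956, -0.2512], [0.4851, -0.2917], [0.4794, -0.2717]]
a far (array([ 0.5333, -0.1276,  0.0149]), np.float64(0.00018072862755188617)) [ 0.5333 -0.1278  0.016 ] [ 0.5331 -0.1274  0.016 ]
a near (array([ 0.4145, -0.1225,  0.0144]), np.float64(0.0021880708594804303)) [ 0.4139 -0.1234  0.016 ] [ 0.4154 -0.1216  0.016 ]
b near (array([ 0.4827, -0.2787,  0.0265]), np.float64(0.0010117639359640848)) [ 0.4823 -0.2813  0.016 ] [ 0.4838 -0.2812  0.016 ]
block back (array([0.4195, 0.047 , 0.0183]), np.float64(0.0034300073016657194)) [0.4174 0.0482 0.016 ] [0.4212 0.0474 0.016 ]
side proj a/b centre [[413.814  227.8487]
 [415.7962 206.8918]] meas 414.8 228.5 / 416.2 207.2
```

Request:
send_rows --plan '[-1, 0.28, 0.574, -0.7, 0, 0, -0.058, -1, 0.28, 0.574, -0.7, 0, 0, -0.058, -1, 0.28, 0.574, -0.7, 0, 0, -0.058, -1, 0.28, 0.574, -0.7, 0, 0, -0.058, -1, 0, 0, -0.7, 0, 0, 0, -1, 0, 0, -0.7, 0, 0, 0, -1, 0, 0, -0.7, 0, 0, 0, -1, 0, 0, -0.45, 0, 0, 0, -1, 0, 0, 0, 0, 0, 0]'

```text
clock: 1.95
position: [0.4622, -0.1289, 0.0153]
eef_rot: [-3.14, 0.004, -0.048]
wrist_force: [-0.9, -0.0, 0.2]
width: 0.998
grip_force: 0.0
```

Request:
send_rows --plan '[-1, 0.05, 0.1, -0.15, 0, 0, 0, -1, 0, 0, -0.1, 0, 0, 0, 0, 0, 0, 0, 0, 0, 0, 0.5, 0, 0, 0, 0, 0, 0, 1, 0, 0, 0, 0, 0, 0, 1, 0, 0, 0, 0, 0, 0, 1, 0, 0, 0, 0, 0, 0, 1, 0, 0, 0, 0, 0, 0, 1, 0, 0, 0, 0, 0, 0, 1, 0, 0, 0, 0, 0, 0, 1, 0, 0, 0, 0, 0, 0, 1, 0, 0, 0, 0, 0, 0]'

```text
clock: 3.15
position: [0.466, -0.1246, 0.0078]
eef_rot: [3.141, -0.001, -0.047]
wrist_force: [-1.3, 0.1, 5.3]
width: 0.187
grip_force: 59.2
```

Request:
send_rows --plan '[1, 0, 0, 0.9, 0, 0, 0, 1, 0, 0, 0.9, 0, 0, 0, 1, -0.115, 0.949, 0.25, 0, 0, 0.0345, 1, -0.115, 0.949, 0.25, 0, 0, 0.0345, 1, -0.115, 0.949, 0.25, 0, 0, 0.0345, 1, -0.115, 0.949, 0.25, 0, 0, 0.0345, 1, -0.115, 0.949, 0.25, 0, 0, 0.0345, 1, -0.115, 0.949, 0.25, 0, 0, 0.0345, 1, -0.115, 0.949, 0.25, 0, 0, 0.0345, 1, -0.115, 0.949, 0.25, 0, 0, 0.0345, 1, -0.115, 0.949, 0.25, 0, 0, 0.0345, 1, -0.115, 0.949, 0.25, 0, 0, 0.0345]'

```text
clock: 4.35
position: [0.4192, 0.2566, 0.1797]
eef_rot: [3.142, -0.0, 0.299]
wrist_force: [0.6, -0.6, -0.1]
width: 0.189
grip_force: 58.8
```

```bash
python3 - <<'E'
from station import arm
import cv2,pickle
d=arm.get_image("wrist"); pickle.dump(d,open("pics/w2.pkl","wb")); cv2.imwrite("pics/w2.png",d["frame"][:,:,::-1])
s=arm.state(); print(s["position"],s["eef_rot"],s["width"],s["wrist_force"])
E
```

```text
[0.41889811 0.26091648 0.18137027] [-3.13952848 -0.00326829  0.30380298] 0.18678428630502505 [-2.45554417  2.14389295  0.95203297]
```

View pics/w2.png

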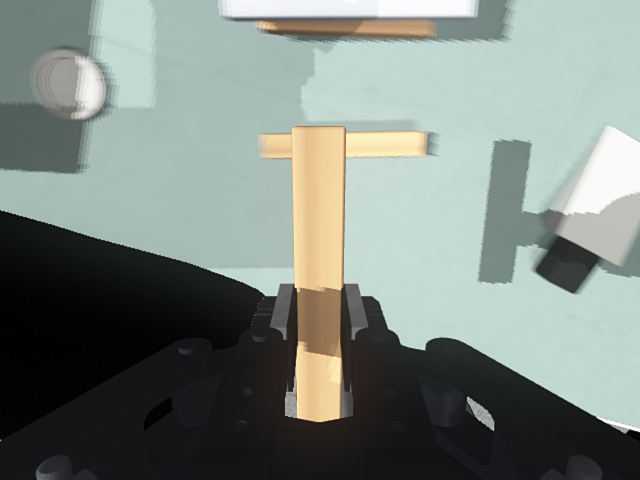

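The strip is held straight in the jaws. The plate's front edge runs (220,17)-(479,17), parallel to the image rows, with the rear low strip under it at (345,28). The front low strip spans (260,146)-(432,143) and the ring is at (68,84). Checking against the top-view estimate.

```bash
python3 - <<'E'
from h import *
np.set_printoptions(precision=4,suppress=True)
t=pickle.load(open("pics/top0.pkl","rb"));w=pickle.load(open("pics/w2.pkl","rb"))
A=lambda p:((p[0]+.5)/4-.5+185,(p[1]+.5)/4-.5+165)
L=onz(w,(220,17),.042);Rr=onz(w,(479,17),.042);d=L-Rr
print("edge",L,Rr,np.linalg.norm(d),(L+Rr)/2,np.arctan2(-d[0],d[1]))
print("tri top-corner",tri(w,(220,13),t,A((112,385))),tri(w,(479,13),t,A((367,311))))
l=onz(w,(260,145),.016);r=onz(w,(428,143),.016);print("low front",l,r,np.linalg.norm(l-r),(l+r)/2,np.arctan2(-(l-r)[0],(l-r)[1]))
T=np.array([.5522,.2741]);y=.298;Q=np.array([[np.cos(y),np.sin(y)],[-np.sin(y),np.cos(y)]])
for n,p in(("mid",(L+Rr)/2),("lowf",(l+r)/2),("rear tail",onz(w,(345,33),.016))): print(n,Q@(p[:2]-T))
E
```

```text
edge [0.5285 0.3562 0.042 ] [0.5767 0.1991 0.042 ] 0.1642894557627762 [0.5526 0.2776 0.042 ] 0.2978568717162141
tri top-corner (array([0.522 , 0.3365, 0.1095]), np.float64(0.00497826872002683)) (array([0.5743, 0.2033, 0.0545]), np.float64(0.000767613275149178))
low front [0.4568 0.3148 0.016 ] [0.4953 0.1946 0.016 ] 0.12623573263413357 [0.4761 0.2547 0.016 ] 0.3097196319058556
mid [0.0014 0.0033]
lowf [-0.0785  0.0038]
rear tail [-0.0026  0.0044]
```

Request:
send_rows --plan '[1, 0.39, 0.1, -0.6, 0, 0, 0, 1, 0.39, 0.1, -0.6, 0, 0, 0, 1, 0.39, 0.1, -0.6, 0, 0, 0, 1, 0, 0, -0.6, 0, 0, 0, 1, 0, 0, -0.4, 0, 0, 0, 1, 0, 0, 0, 0, 0, 0, 1, 0, 0, 0, 0, 0, 0]'

```text
clock: 5.1
position: [0.4668, 0.2671, 0.0678]
eef_rot: [3.142, -0.0, 0.298]
wrist_force: [0.4, 0.1, -0.1]
width: 0.186
grip_force: 58.8
```

Request:
send_rows --plan '[1, 0, 0.14, -0.4, 0, 0, 0, 1, 0, 0, -0.4, 0, 0, 0, 1, 0, 0, -0.15, 0, 0, 0, 1, 0, 0, 0, 0, 0, 0, 1, 0, 0, 0, 0, 0, 0]'

```text
clock: 5.6
position: [0.4671, 0.2728, 0.0303]
eef_rot: [3.142, -0.002, 0.298]
wrist_force: [0.0, -0.3, -0.2]
width: 0.189
grip_force: 58.8
```

```bash
python3 - <<'E'
from station import arm
import cv2,pickle,numpy as np
s=arm.state(); print(s["position"],s["eef_rot"])
d=arm.get_image("wrist"); pickle.dump(d,open("pics/w3.pkl","wb"))
e=arm.get_image("side"); pickle.dump(e,open("pics/s3.pkl","wb"))
o=np.zeros((600,800,3),np.uint8); o[:300,:400]=cv2.resize(d["frame"],(400,300),interpolation=cv2.INTER_AREA)
o[:300,400:]=0; o[300:,:]=cv2.resize(e["frame"][225:315,195:355],(800,450),interpolation=cv2.INTER_CUBIC)[75:375]
cv2.imwrite("pics/c3.png",o[:,:,::-1])
E
```

```text
[0.46713928 0.27277113 0.03033295] [ 3.14157472e+00 -1.54933839e-03  2.97789959e-01]
```

View pics/c3.png

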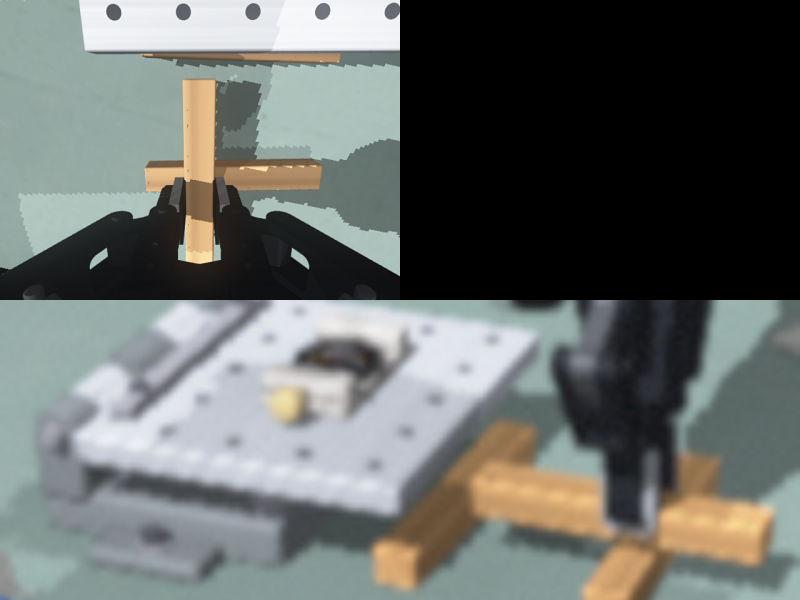

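The strip tip in the wrist crop is at (199,80), about 28 px below the plate edge at row 51. The plate's left corner is at (85,51), and the front low strip spans 146-321. The side crop shows the strip level, above the front low strip and pointing under the edge.

```bash
python3 - <<'E'
from h import *
np.set_printoptions(precision=4,suppress=True)
w=pickle.load(open("pics/w3.pkl","rb"))
T=np.array([.5522,.2746]);y=.298;Q=np.array([[np.cos(y),np.sin(y)],[-np.sin(y),np.cos(y)]])
for n,p,z in(("tip",(318.4,127),.038),("tipL",(292.5,127),.038),("tipR",(344,127),.038),("plate L",(136,82),.054),("plate L low",(138,85),.042),("lowfL",(233,283),.016),("lowfR",(515,280),.016),("rear L",(228,92),.016),("rear R",(545,100),.016)):
    print(n,Q@(onz(w,(p[0],p[1]),z)[:2]-T))
print("tcp",Q@(np.array([.4671,.2728])-T))
E
```

```text
tip [-0.0143  0.0236]
tipL [-0.0142  0.0321]
tipR [-0.0143  0.0152]
plate L [-0.0018  0.0748]
plate L low [-0.0016  0.0795]
lowfL [-0.0783  0.06  ]
lowfR [-0.0771 -0.0596]
rear L [-0.0018  0.0573]
rear R [-0.0048 -0.0613]
tcp [-0.0819  0.0233]
```

Request:
send_rows --plan '[1, 0, 0, -0.05, 0, 0, 0, 1, 0.28, 0.086, 0, 0, 0, 0, 1, 0.28, 0.086, 0, 0, 0, 0, 1, 0.28, 0.086, 0, 0, 0, 0, 1, 0, 0, 0, 0, 0, 0, 1, 0, 0, 0, 0, 0, 0, 1, 0, 0, -0.05, 0, 0, 0, 1, 0, 0, -0.05, 0, 0, 0, 1, 0, 0, 0, 0, 0, 0, 1, 0, 0, 0, 0, 0, 0]'

```text
clock: 6.7
position: [0.4998, 0.2829, 0.0238]
eef_rot: [3.142, 0.0, 0.298]
wrist_force: [-3.5, -0.7, 6.4]
width: 0.187
grip_force: 59.5
```

Request:
send_rows --plan '[0.5, 0, 0, 0, 0, 0, 0, 0.3, 0, 0, 0, 0, 0, 0, 0.3, 0, 0, 0, 0, 0, 0, 0.3, 0, 0, 0, 0, 0, 0, 0.3, 0, 0, 0.3, 0, 0, 0, 0.3, 0, 0, 0.8, 0, 0, 0, 0.3, 0, 0, 0.9, 0, 0, 0, 0.3, 0, 0, 0.9, 0, 0, 0, 0.3, 0, -0.5, 0.7, 0, 0, 0, 0.3, 0, -0.9, 0.3, 0, 0, 0, 0.3, 0, -0.9, 0, 0, 0, 0, 0.3, 0, -0.9, 0, 0, 0, 0]'

```text
clock: 7.9
position: [0.5001, 0.1538, 0.1807]
eef_rot: [3.141, -0.002, 0.298]
wrist_force: [0.0, -0.2, 0.2]
width: 0.353
grip_force: 0.0
```

Request:
send_rows --plan '[0, 0.08, -0.94, 0, 0, 0, 0, 0, 0.08, -0.94, 0, 0, 0, 0, 0, 0.08, -0.94, 0, 0, 0, 0, -1, 0.08, -0.94, 0, 0, 0, 0, -1, 0.08, -0.94, 0, 0, 0, 0, -1, 0.08, -0.94, 0, 0, 0, 0, -1, 0.08, -0.94, 0, 0, 0, 0, -1, 0.08, -0.94, 0, 0, 0, 0.012, -1, 0.08, -0.94, -0.2, 0, 0, 0.012, -1, 0.08, -0.94, -0.2, 0, 0, 0.012, -1, 0, -0.6, -0.2, 0, 0, 0.012, -1, 0, 0, 0, 0, 0, 0]'

```text
clock: 9.1
position: [0.5314, -0.2475, 0.1548]
eef_rot: [-3.141, 0.001, 0.343]
wrist_force: [0.5, 1.2, -0.1]
width: 1.001
grip_force: 0.0
```

```bash
python3 - <<'E'
from station import arm
from h import *
np.set_printoptions(precision=4,suppress=True)
d=arm.get_image("top"); w=arm.get_image("wrist"); pickle.dump(d,open("pics/t4.pkl","wb")); pickle.dump(w,open("pics/w4.pkl","wb"))
T=np.array([.5522,.2746]);y=.298;Q=np.array([[np.cos(y),np.sin(y)],[-np.sin(y),np.cos(y)]])
c=cv2.resize(d["frame"][225:305,205:305],(500,400),interpolation=cv2.INTER_CUBIC)
o=np.zeros((560,800,3),np.uint8); o[:400,:500]=c; o[400:,:]=0; o[:225,500:]=cv2.resize(w["frame"],(300,225),interpolation=cv2.INTER_AREA)
cv2.imwrite("pics/c4.png",o[:,:,::-1])
s=arm.state();print(s["position"],s["eef_rot"],s["clock"])
m=cv2.inRange(cv2.cvtColor(w["frame"],cv2.COLOR_RGB2HSV),(8,60,190),(26,255,255))
for c in cv2.findContours(m,0,2)[0]:
    if cv2.contourArea(c)<1500: continue
    b=cv2.boxPoints(cv2.minAreaRect(c)); print(b.round(0).tolist(),[onz(w,p,.016)[:2].round(4).tolist() for p in b])
E
```

```text
[ 0.5321 -0.2449  0.1558] [-3.1415 -0.0003  0.345 ] 9.2
[[332.0, 135.0], [356.0, 135.0], [356.0, 294.0], [332.0, 294.0]] [[0.5921, -0.2335], [0.5977, -0.2491], [0.4871, -0.2917], [0.4809, -0.2743]]
```

View pics/c4.png

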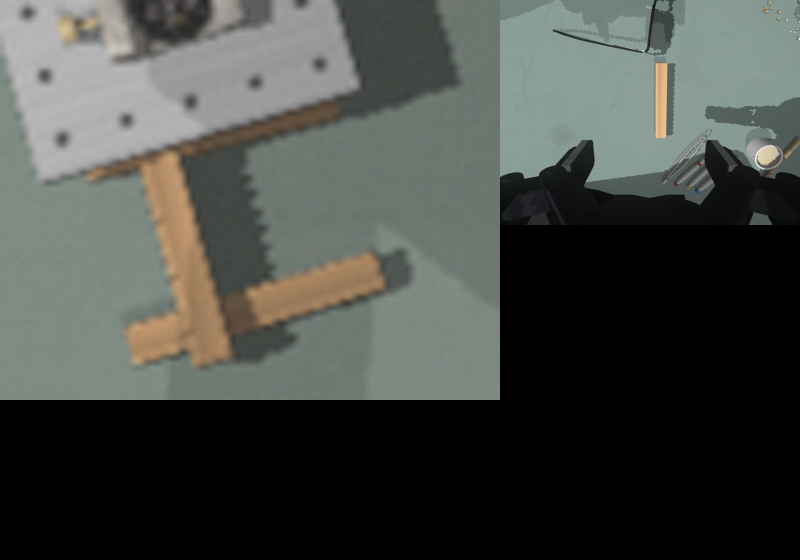

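Strip a lies crosswise, from its near end at crop (212,361) to under the edge at (160,150). Strip b is straight ahead and aligned with the tool.

Request:
send_rows --plan '[-0.2, 0, -0.25, -0.7, 0, 0, 0, -0.2, 0, -0.25, -0.7, 0, 0, 0, -0.2, 0, 0, -0.7, 0, 0, 0, -0.2, 0, 0, -0.7, 0, 0, 0, -0.2, 0, 0, -0.4, 0, 0, 0, -0.2, 0, 0, -0.2, 0, 0, 0, -0.2, 0, 0, 0, 0, 0, 0, -0.2, 0, 0, 0, 0, 0, 0]'

```text
clock: 10.0
position: [0.5329, -0.2649, 0.0206]
eef_rot: [3.14, -0.001, 0.346]
wrist_force: [0.3, 0.2, 0.4]
width: 0.601
grip_force: 0.0
```

Request:
send_rows --plan '[-0.2, 0, 0, -0.2, 0, 0, 0, -0.2, 0, 0, -0.12, 0, 0, 0, 0.2, 0, 0, 0, 0, 0, 0, 0.6, 0, 0, 0, 0, 0, 0, 1, 0, 0, 0, 0, 0, 0, 1, 0, 0, 0, 0, 0, 0, 1, 0, 0, 0, 0, 0, 0, 1, 0, 0, 0, 0, 0, 0, 1, 0, 0, 0, 0, 0, 0, 1, 0, 0, 0, 0, 0, 0, 1, 0, 0, 0, 0, 0, 0]'

```text
clock: 11.1
position: [0.5324, -0.2652, 0.0068]
eef_rot: [3.141, -0.0, 0.346]
wrist_force: [-1.1, -1.1, 5.2]
width: 0.186
grip_force: 60.1
```

```bash
python3 - <<'E'
from h import *
np.set_printoptions(precision=4,suppress=True)
t=pickle.load(open("pics/t4.pkl","rb"))
T=np.array([.5522,.2746]);y=.298;Q=np.array([[np.cos(y),np.sin(y)],[-np.sin(y),np.cos(y)]])
A=lambda p:((p[0]+.5)/5-.5+205,(p[1]+.5)/5-.5+225)
for p in((193,367),(233,356),(142,165),(178,153)): print(p,Q@(onz(t,A(p),.032)[:2]-T))
for p in((125,327),(378,253),(384,288),(134,366)): print("lowf",p,Q@(onz(t,A(p),.016)[:2]-T))
E
```

```text
(193, 367) [-0.0978  0.0324]
(233, 356) [-0.0981  0.0137]
(142, 165) [-0.0026  0.0302]
(178, 153) [-0.0019  0.013 ]
lowf (125, 327) [-0.07    0.0589]
lowf (378, 253) [-0.0701 -0.0615]
lowf (384, 288) [-0.0864 -0.0597]
lowf (134, 366) [-0.0884  0.0597]
```

Request:
send_rows --plan '[1, 0, 0, 0.9, 0, 0, 0, 1, 0, 0.2, 0.9, 0, 0, 0, 1, -0.13, 0.95, 0.1, 0, 0, -0.005, 1, -0.13, 0.95, 0.1, 0, 0, -0.005, 1, -0.13, 0.95, 0.1, 0, 0, -0.005, 1, -0.13, 0.95, 0.1, 0, 0, -0.005, 1, -0.13, 0.95, 0.1, 0, 0, -0.005, 1, -0.13, 0.95, 0.1, 0, 0, -0.005, 1, -0.13, 0.95, 0.1, 0, 0, -0.005, 1, -0.13, 0.95, 0.1, 0, 0, -0.005, 1, -0.13, 0.95, 0.1, 0, 0, -0.005, 1, -0.13, 0.95, 0.1, 0, 0, -0.003]'

```text
clock: 12.3
position: [0.4795, 0.1245, 0.1183]
eef_rot: [-3.141, 0.001, 0.297]
wrist_force: [0.4, -0.4, -1.5]
width: 0.19
grip_force: 59.4
```

Request:
send_rows --plan '[1, 0, 0.9, 0, 0, 0, 0, 1, 0, 0.9, 0, 0, 0, 0, 1, 0, 0.8, 0, 0, 0, 0, 1, 0, 0, -0.5, 0, 0, 0, 1, 0, 0, -0.5, 0, 0, 0, 1, 0, 0, 0, 0, 0, 0, 1, 0, 0, 0, 0, 0, 0]'

```text
clock: 13.0
position: [0.4802, 0.2269, 0.0787]
eef_rot: [-3.142, 0.001, 0.298]
wrist_force: [0.1, 0.2, 0.3]
width: 0.191
grip_force: 59.4
```

Request:
send_rows --plan '[1, 0.02, 0, -0.5, 0, 0, 0, 1, 0, 0, -0.5, 0, 0, 0, 1, 0, 0, -0.25, 0, 0, 0, 1, 0, 0, 0, 0, 0, 0, 1, 0, 0, 0, 0, 0, 0]'

```text
clock: 13.5
position: [0.4816, 0.227, 0.0295]
eef_rot: [3.141, -0.001, 0.298]
wrist_force: [-0.2, 0.6, -0.2]
width: 0.182
grip_force: 59.4
```

```bash
python3 - <<'E'
from station import arm
from h import *
w=arm.get_image("wrist"); pickle.dump(w,open("pics/w5.pkl","wb")); cv2.imwrite("pics/w5.png",w["frame"][:,:,::-1])
s=arm.state(); print(s["position"])
E
```

```text
[0.48164779 0.2271124  0.02962173]
```

View pics/w5.png

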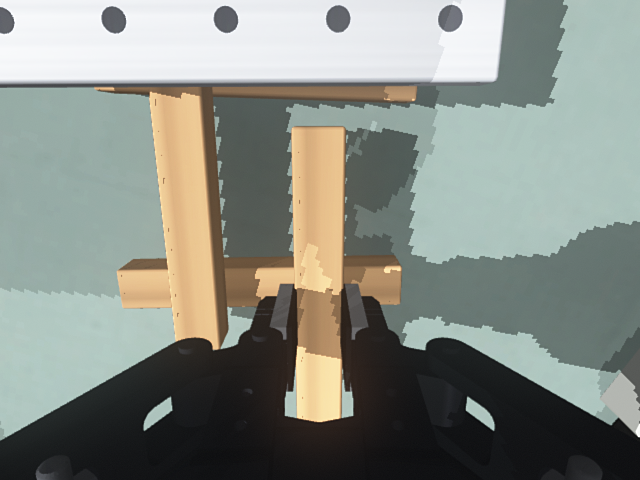

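Strip b runs parallel to strip a (axes at columns 319 and 181), with its tip at row 127, short of the edge at row 85. The gap is clear, so I'll insert and release.

Request:
send_rows --plan '[1, 0, 0, -0.05, 0, 0, 0, 1, 0.28, 0.086, 0, 0, 0, 0, 1, 0.28, 0.086, 0, 0, 0, 0, 1, 0.28, 0.086, 0, 0, 0, 0, 1, 0, 0, 0, 0, 0, 0, 1, 0, 0, 0, 0, 0, 0, 1, 0, 0, -0.05, 0, 0, 0, 1, 0, 0, -0.06, 0, 0, 0, 1, 0, 0, 0, 0, 0, 0, 1, 0, 0, 0, 0, 0, 0]'

```text
clock: 14.55
position: [0.5143, 0.2373, 0.0228]
eef_rot: [3.142, 0.0, 0.298]
wrist_force: [-3.9, -1.3, 8.4]
width: 0.185
grip_force: 60.4
```

Request:
send_rows --plan '[0.5, 0, 0, 0, 0, 0, 0, 0.35, 0, 0, 0, 0, 0, 0, 0.35, 0, 0, 0, 0, 0, 0, 0.35, 0, 0, 0, 0, 0, 0, 0.35, 0, 0, 0.3, 0, 0, 0, 0.35, 0, 0, 0.8, 0, 0, 0, 0.35, 0, 0, 0.9, 0, 0, 0, 0.35, 0, 0, 0.9, 0, 0, 0, 0.35, -0.5, -0.5, 0.6, 0, 0, -0.11, -0.2, -0.7, -0.6, 0, 0, 0, -0.11, -0.2, -0.7, -0.6, 0, 0, 0, -0.11, -0.2, -0.5, -0.5, 0, 0, 0, -0.125]'

```text
clock: 15.75
position: [0.417, 0.1485, 0.1629]
eef_rot: [-3.142, -0.001, -0.162]
wrist_force: [1.2, -0.3, -0.2]
width: 0.598
grip_force: 0.0
```

Request:
send_rows --plan '[-0.2, -0.2, -0.8, 0, 0, 0, 0, -0.2, 0, -0.8, 0, 0, 0, 0, -0.2, 0, 0, 0, 0, 0, 0, -0.2, 0, 0, 0, 0, 0, 0]'

```text
clock: 16.15
position: [0.4108, 0.0851, 0.1628]
eef_rot: [-3.141, -0.001, -0.159]
wrist_force: [0.2, 0.4, -0.1]
width: 0.602
grip_force: 0.0
```

```bash
python3 - <<'E'
from station import arm
from h import *
w=arm.get_image("wrist"); d=arm.get_image("top"); pickle.dump(w,open("pics/w6.pkl","wb")); pickle.dump(d,open("pics/t6.pkl","wb"))
s=arm.state(); print(s["position"],s["eef_rot"],s["clock"])
o=np.zeros((480,800,3),np.uint8); o[:360,:480]=cv2.resize(w["frame"],(480,360),interpolation=cv2.INTER_AREA)
o[:320,480:]=cv2.resize(d["frame"][230:310,215:295],(320,320),interpolation=cv2.INTER_CUBIC)
cv2.imwrite("pics/c6.png",o[:,:,::-1])
E
```

```text
[0.41068093 0.0858968  0.16244444] [-3.14138229e+00 -5.08063034e-04 -1.56604323e-01] 16.25
```

View pics/c6.png

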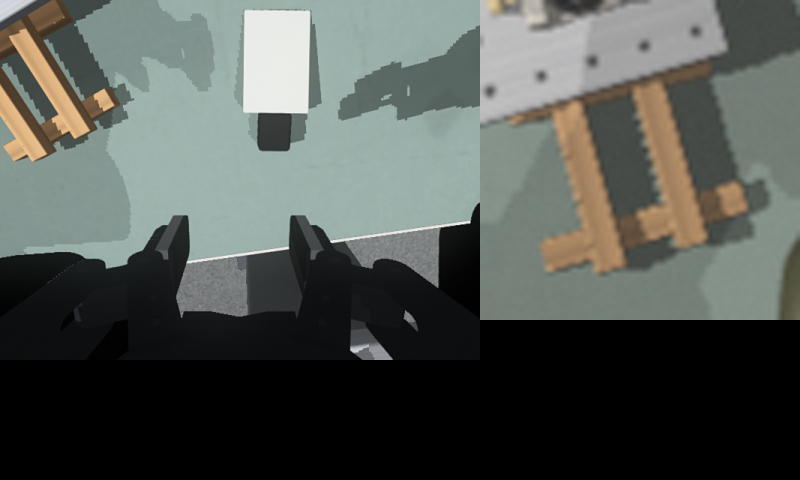

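Both strips lie parallel and crosswise on the low strips, with their far ends under the edge. The wedge is straight ahead: tip edge (247,10)-(309,12), thick end (243,111)-(309,113), block back edge (258,150)-(290,151).

```bash
python3 - <<'E'
from h import *
np.set_printoptions(precision=4,suppress=True)
w=pickle.load(open("pics/w6.pkl","rb"));t=pickle.load(open("pics/t6.pkl","rb"));t0=pickle.load(open("pics/top0.pkl","rb"))
S=lambda p:((p[0]+.5)*4/3-.5,(p[1]+.5)*4/3-.5)
o=lambda p,z:onz(w,S(p),z)
tip=(o((247,10),.003)+o((309,12),.003))/2;th=(o((243,111),.0255)+o((309,113),.0255))/2;bk=(o((258,150),.026)+o((290,151),.026))/2
print(tip,th,bk,"L",np.linalg.norm((tip-th)[:2]),np.linalg.norm((tip-bk)[:2]),"yaw",np.arctan2(*(tip-th)[:2][::-1]),"widths",np.linalg.norm(o((247,10),.003)-o((309,12),.003)),np.linalg.norm(o((243,111),.0255)-o((309,113),.0255)))
B=lambda p:((p[0]-490+.5)/6-.5+325,(p[1]+.5)/6-.5+245)
print("tri thick", tri(w,S((243,111)),t0,B((543,292))),tri(w,S((309,113)),t0,B((697,320))))
T=np.array([.5522,.2746]);y=.298;Q=np.array([[np.cos(y),np.sin(y)],[-np.sin(y),np.cos(y)]])
A=lambda p:((p[0]-480+.5)/4-.5+215,(p[1]+.5)/4-.5+230)
for p in((597,272),(625,264),(678,248),(706,240)): print("near end",Q@(onz(t,A(p),.032)[:2]-T))
for p in((553,108),(583,100),(633,88),(664,79)): print("at edge",Q@(onz(t,A(p),.032)[:2]-T))
E
```

```text
[0.5434 0.0281 0.003 ] [0.4561 0.0437 0.0255] [0.4209 0.0502 0.026 ] L 0.08876839574018754 0.12456018856322194 yaw -0.17690226108824778 widths 0.056573081255272745 0.06073796951423749
tri thick (array([0.4621, 0.0733, 0.0328]), np.float64(0.000673497517601835)) (array([0.4516, 0.0152, 0.0338]), np.float64(0.0013321963497135627))
near end [-0.0974  0.0307]
near end [-0.0975  0.0143]
near end [-0.0973 -0.0168]
near end [-0.0974 -0.0332]
at edge [-0.0003  0.0299]
at edge [-0.0007  0.0122]
at edge [-0.0021 -0.0169]
at edge [-0.0021 -0.0353]
```

Request:
send_rows --plan '[-0.2, 0.35, -0.5, -0.6, 0, 0, 0, -0.2, 0.35, -0.48, -0.6, 0, 0, 0, -0.2, 0, 0, -0.6, 0, 0, 0, -0.2, 0, 0, -0.6, 0, 0, 0, -0.2, 0, 0, -0.6, 0, 0, 0, -0.2, 0, 0, -0.4, 0, 0, 0, -0.2, 0, 0, 0, 0, 0, 0, -0.2, 0, 0, 0, 0, 0, 0]'

```text
clock: 17.05
position: [0.4389, 0.0467, 0.0265]
eef_rot: [-3.142, -0.0, -0.156]
wrist_force: [-0.3, -0.6, -0.3]
width: 0.596
grip_force: 0.0
```

Request:
send_rows --plan '[-0.2, 0, 0, -0.3, 0, 0, 0, -0.2, 0, 0, -0.16, 0, 0, 0, -0.2, 0, 0, 0, 0, 0, 0, 0.2, 0, 0, 0, 0, 0, 0, 0.5, 0, 0, 0, 0, 0, 0, 1, 0, 0, 0, 0, 0, 0, 1, 0, 0, 0, 0, 0, 0, 1, 0, 0, 0, 0, 0, 0, 1, 0, 0, 0, 0, 0, 0, 1, 0, 0, 0, 0, 0, 0, 1, 0, 0, 0, 0, 0, 0, 1, 0, 0, 0, 0, 0, 0]'

```text
clock: 18.25
position: [0.4391, 0.046, 0.0085]
eef_rot: [3.142, -0.001, -0.157]
wrist_force: [-0.4, 0.6, 5.7]
width: 0.334
grip_force: 60.2
```

Request:
send_rows --plan '[1, 0, 0, 0.85, 0, 0, 0, 1, 0, 0, 0.85, 0, 0, 0, 1, 0, 0, 0.85, 0, 0, 0, 1, 0.015, 0.805, 0, 0, 0, 0.0758, 1, 0.015, 0.805, 0, 0, 0, 0.0758, 1, 0.015, 0.805, 0, 0, 0, 0.0758, 1, 0.015, 0.805, 0, 0, 0, 0.0758, 1, 0.015, 0.805, 0, 0, 0, 0.0758, 1, 0.015, 0.805, 0, 0, 0, 0.0758, 1, 0, 0, 0, 0, 0, 0, 1, 0, 0, 0, 0, 0, 0]'

```text
clock: 19.35
position: [0.4419, 0.2396, 0.1097]
eef_rot: [3.141, 0.0, 0.298]
wrist_force: [0.2, -0.0, -0.3]
width: 0.332
grip_force: 59.8
```

```bash
python3 - <<'E'
from station import arm
from h import *
np.set_printoptions(precision=4,suppress=True)
w=arm.get_image("wrist"); d=arm.get_image("top"); s=arm.state(); print(s["position"],s["eef_rot"],s["wrist_force"],s["wrist_torque"])
pickle.dump(w,open("pics/w7.pkl","wb")); pickle.dump(d,open("pics/t7.pkl","wb"))
g=cv2.cvtColor(w["frame"],cv2.COLOR_RGB2HSV); m=cv2.inRange(g,(0,0,200),(180,25,255))
T=np.array([.5522,.2746]);y=.298;Q=np.array([[np.cos(y),np.sin(y)],[-np.sin(y),np.cos(y)]])
for c in cv2.findContours(m,0,2)[0]:
    if cv2.contourArea(c)<1500: continue
    print(cv2.contourArea(c),cv2.approxPolyDP(c,4,True)[:,0].tolist())
z=s["position"][2]-.0085
for n,x,yy,h in(("tipL",.107,.03,.003),("tipR",.107,-.03,.003),("thL",.017,.03,.0255),("thR",.017,-.03,.0255)):
    a=s["eef_rot"][2]; P=[s["position"][0]+x*np.cos(a)-yy*np.sin(a),s["position"][1]+x*np.sin(a)+yy*np.cos(a),z+h]; print(n,proj(w,P),proj(d,P))
E
```

```text
[0.4422 0.2387 0.1098] [3.1414 0.0002 0.2964] [-0.3437 -0.5683 -0.1694] [-0.0097 -0.0302  0.0364]
52154.5 [[149, 0], [151, 17], [230, 18], [232, 279], [404, 281], [409, 19], [480, 17], [483, 0]]
tipL [[232.541    3.9001]] [[230.3109 256.0581]]
tipR [[412.8767   3.9853]] [[257.1002 248.3359]]
thL [[234.0819 281.608 ]] [[240.0512 295.5024]]
thR [[410.7438 281.7595]] [[267.5257 287.4745]]
```

Request:
send_rows --plan '[1, 0, 0, -0.5, 0, 0, 0, 1, 0, 0, -0.5, 0, 0, 0, 1, 0, 0, -0.4, 0, 0, 0, 1, 0, 0, -0.2, 0, 0, 0, 1, 0, 0, -0.08, 0, 0, 0, 1, 0, 0, 0, 0, 0, 0, 1, 0, 0, 0, 0, 0, 0]'

```text
clock: 20.15
position: [0.4426, 0.2393, 0.0432]
eef_rot: [3.142, -0.001, 0.297]
wrist_force: [-0.5, 0.5, -1.1]
width: 0.333
grip_force: 59.9
```

Request:
send_rows --plan '[1, 0, 0, -0.04, 0, 0, 0, 1, 0, 0, -0.03, 0, 0, 0, 1, 0, 0, 0, 0, 0, 0, 1, 0, 0, 0, 0, 0, 0]'

```text
clock: 20.55
position: [0.4424, 0.2394, 0.0405]
eef_rot: [3.141, -0.001, 0.298]
wrist_force: [-1.4, -0.7, 5.3]
width: 0.334
grip_force: 60.8
```

```bash
python3 - <<'E'
from station import arm
from h import *
d=arm.get_image("side"); pickle.dump(d,open("pics/s8.pkl","wb"));w=arm.get_image("wrist"); pickle.dump(w,open("pics/w8.pkl","wb"));s=arm.state(); print(s["position"],s["wrist_force"],s["wrist_torque"])
o=np.zeros((600,800,3),np.uint8)
o[:450]=cv2.resize(d["frame"][230:320,200:360],(800,450),interpolation=cv2.INTER_CUBIC)
o[450:,:400]=cv2.resize(w["frame"][:240],(400,150),interpolation=cv2.INTER_AREA)
cv2.imwrite("pics/c8.png",o[:,:,::-1])
E
```

```text
[0.44243983 0.23937669 0.04045583] [-2.31626395 -1.19116552  6.29225092] [-0.20717974  0.31340971 -0.04171112]
```

View pics/c8.png

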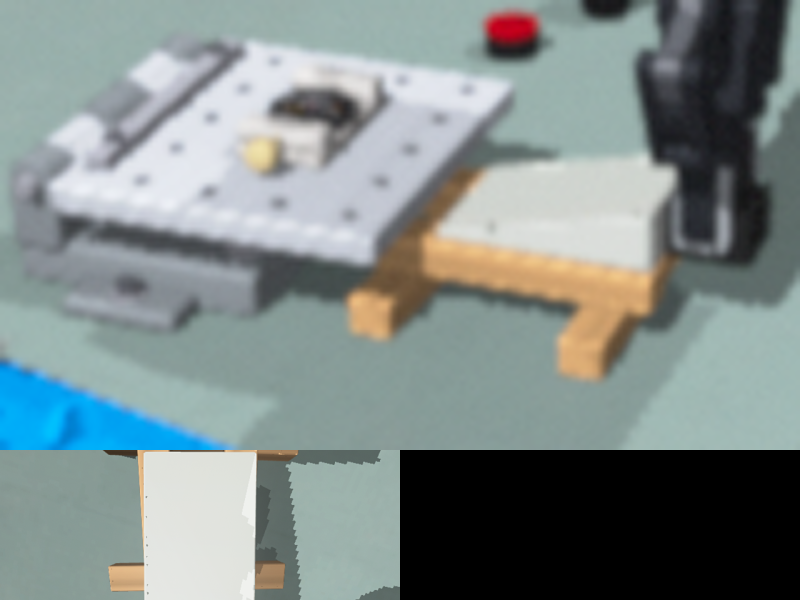

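The wedge rests flat on both strips. Its tip, at crop (445,215), is just short of the plate edge, and the fingers are clear. Contact came at TCP z 0.0405, so the underside is at 32 mm, as expected. Pushing in stages.

Request:
send_rows --plan '[1, 0, 0, 0.008, 0, 0, 0, 1, 0.12, 0.037, 0, 0, 0, 0, 1, 0.12, 0.037, 0, 0, 0, 0, 1, 0.12, 0.037, 0, 0, 0, 0, 1, 0.12, 0.037, 0, 0, 0, 0, 1, 0.12, 0.037, 0, 0, 0, 0, 1, 0.12, 0.037, 0, 0, 0, 0, 1, 0, 0, 0, 0, 0, 0, 1, 0, 0, 0, 0, 0, 0]'

```text
clock: 21.55
position: [0.4718, 0.2484, 0.0405]
eef_rot: [3.142, -0.002, 0.298]
wrist_force: [2.1, 0.9, 4.0]
width: 0.332
grip_force: 60.4
```

Request:
send_rows --plan '[1, 0.06, 0.018, 0, 0, 0, 0, 1, 0.06, 0.018, 0, 0, 0, 0, 1, 0.06, 0.018, 0, 0, 0, 0, 1, 0.06, 0.018, 0, 0, 0, 0, 1, 0.06, 0.018, 0, 0, 0, 0, 1, 0, 0, 0, 0, 0, 0, 1, 0, 0, 0, 0, 0, 0]'

```text
clock: 22.25
position: [0.4815, 0.2515, 0.0405]
eef_rot: [-3.142, 0.004, 0.298]
wrist_force: [-10.3, -3.3, 14.2]
width: 0.334
grip_force: 61.8
```

```bash
python3 - <<'E'
from station import arm
from h import *
np.set_printoptions(precision=3,suppress=True)
s=arm.state(); print(s["position"],s["wrist_force"],s["eef_rot"])
import math
p=s["position"];print("tip x_t",(p[0]-.5522)*.956+(p[1]-.2746)*.2936+.107)
a=pickle.load(open("pics/s8.pkl","rb"));d=arm.get_image("side");t=arm.get_image("top")
pickle.dump(d,open("pics/s9.pkl","wb"))
# vertical shift of the plate's front left corner patch (fixed base as reference)
T=np.array([.5522,.2746]);y=.298
W=lambda x,yy,z:[T[0]+x*math.cos(y)-yy*math.sin(y),T[1]+x*math.sin(y)+yy*math.cos(y),z]
u=proj(d,[W(0,.075,.048),W(.005,.075,.048)])[0]; print(u, "px/mm", (proj(d,W(0,.075,.053))-proj(d,W(0,.075,.048)))/5)
def sh(c,r):
    x,yy=int(c[0]),int(c[1]); g=[np.float32(cv2.cvtColor(i["frame"],cv2.COLOR_RGB2GRAY)[yy-r:yy+r,x-r:x+r]) for i in(a,d)]
    return cv2.phaseCorrelate(g[0],g[1],cv2.createHanningWindow((2*r,2*r),cv2.CV_32F))
print("plate corner",sh(u,10),"base",sh(proj(d,W(.11,.062,.01))[0],10))
E
```

```text
[0.481 0.252 0.04 ] [-10.279  -3.295  14.16 ] [-3.142  0.004  0.298]
tip x_t 0.03260352153947671
[273.105 279.453] px/mm [[-0.018 -0.463]]
plate corner ((-0.05778496551210921, -0.5570911522285034), 0.9659375751018524) base ((0.1992383758249261, 0.3206034208286397), 0.8803442418575287)
```

The wedge has engaged with 11 N of push, and the plate corner has risen about 1.2 mm, as the geometry predicts. Pushing another 11 mm.

Request:
send_rows --plan '[1, 0.05, 0.0155, 0.004, 0, 0, 0, 1, 0.05, 0.0155, 0.004, 0, 0, 0, 1, 0.05, 0.0155, 0, 0, 0, 0, 1, 0.05, 0.0155, 0, 0, 0, 0, 1, 0.06, 0.0155, 0, 0, 0, 0, 1, 0, 0, 0, 0, 0, 0, 1, 0, 0, 0, 0, 0, 0, 1, 0, 0, 0, 0, 0, 0]'

```text
clock: 23.15
position: [0.4919, 0.2547, 0.0405]
eef_rot: [-3.142, 0.004, 0.298]
wrist_force: [-8.6, -2.3, 10.5]
width: 0.339
grip_force: 61.4
```

```bash
cat > chk.py <<'E'
from station import arm
from h import *
import math
np.set_printoptions(precision=4,suppress=True)
s=arm.state(); p=s["position"]; print(p,s["wrist_force"],s["eef_rot"],s["clock"],"tip x_t",(p[0]-.5522)*.956+(p[1]-.2746)*.2936+.107)
a=pickle.load(open("pics/s8.pkl","rb"));d=arm.get_image("side");t=arm.get_image("top");w=arm.get_image("wrist")
pickle.dump((d,t,w),open("pics/last.pkl","wb"))
T=np.array([.5522,.2746]);y=.298
W=lambda x,yy,z:[T[0]+x*math.cos(y)-yy*math.sin(y),T[1]+x*math.sin(y)+yy*math.cos(y),z]
def sh(c,r,A=a,D=d):
    x,yy=int(c[0]),int(c[1]); g=[np.float32(cv2.cvtColor(i["frame"],cv2.COLOR_RGB2GRAY)[yy-r:yy+r,x-r:x+r]) for i in(A,D)]
    return cv2.phaseCorrelate(g[0],g[1],cv2.createHanningWindow((2*r,2*r),cv2.CV_32F))
for n,q in(("plate corner",W(0,.075,.048)),("base",W(.11,.062,.01)),("lowrear L",W(.012,.058,.008)),("lowfront L",W(-.078,.058,.008))): print(n,sh(proj(d,q)[0],9))
t6=pickle.load(open("pics/t6.pkl","rb"))
for n,q in(("strip a near",W(-.097,.023,.032)),("strip b near",W(-.097,-.025,.032)),("lowf L",W(-.078,.055,.016)),("lowf R",W(-.078,-.055,.016))): print("top",n,sh(proj(t,q)[0],6,t6,t))
E
python3 chk.py
```

```text
[0.4919 0.2547 0.0405] [-8.5761 -2.3499 10.4687] [-3.1415  0.0036  0.298 ] 23.15 tip x_t 0.043505901445225856
plate corner ((-0.06762333351890071, -0.8766430086044394), 0.9641341074013415)
base ((0.11551614688234402, -0.1464109655703396), 0.9929677932350723)
lowrear L ((0.27997545037813865, 0.0035176876089764164), 1.0138883612774037)
lowfront L ((-0.017337276976036264, -0.027297351412737925), 0.9561757430618192)
top strip a near ((0.29102929721314474, -0.01063088538967083), 1.1788031260172527)
top strip b near ((-0.6235173653861166, -0.2922694790815301), 1.0246428470644686)
top lowf L ((0.3742270582482412, 0.7906651079713631), 0.7450287921561135)
top lowf R ((-1.0044003402172281, 0.5824281743619659), 1.1944716456863615)
```

```bash
python3 - <<'E'
from h import *
import math
a=pickle.load(open("pics/s8.pkl","rb"));d,t,w=pickle.load(open("pics/last.pkl","rb"));t6=pickle.load(open("pics/t6.pkl","rb"))
T=np.array([.5522,.2746]);y=.298
W=lambda x,yy,z:[T[0]+x*math.cos(y)-yy*math.sin(y),T[1]+x*math.sin(y)+yy*math.cos(y),z]
def tm(A,D,q,rx,ry,k=8):
    c=proj(A,q)[0]; x,yy=int(round(c[0])),int(round(c[1])); m=4
    f=lambda i,m:cv2.resize(cv2.cvtColor(i["frame"],cv2.COLOR_RGB2GRAY)[yy-ry-m:yy+ry+m,x-rx-m:x+rx+m],None,fx=k,fy=k,interpolation=cv2.INTER_CUBIC)
    r=cv2.matchTemplate(f(D,m),f(A,0),cv2.TM_CCOEFF_NORMED); _,v,_,l=cv2.minMaxLoc(r); return [l[0]/k-m,l[1]/k-m],round(v,3)
for n,q in(("hole .015,.06",W(.012,.06,.054)),("hole",W(.012,.03,.054)),("corner",W(0,.072,.05)),("left edge",W(.02,.075,.05)),("base",W(.11,.062,.01)),("lowfront",W(-.078,.05,.008)),("lowrear",W(.012,.058,.008)),("a side",W(-.04,.031,.024))):
    print(n,tm(a,d,q,6,4), "mm/px z",1/abs(proj(d,q)[0][1]-proj(d,[q[0],q[1],q[2]+.001])[0][1]))
for n,q in(("a near",W(-.097,.023,.032)),("b near",W(-.097,-.025,.032)),("lowfL",W(-.078,.055,.016)),("lowfR",W(-.078,-.058,.016))): print("top",n,tm(t6,t,q,5,5))
E
```

```text
hole .015,.06 ([-0.25, -1.75], 0.978) mm/px z 2.1777758000964793
hole ([-0.25, -1.75], 0.979) mm/px z 2.220196833848196
corner ([-0.25, -1.875], 0.996) mm/px z 2.1621165982978443
left edge ([-2.25, -1.875], 0.956) mm/px z 2.167097215181547
base ([0.0, -0.125], 0.993) mm/px z 2.2948973254757616
lowfront ([0.0, 0.0], 0.995) mm/px z 2.22930192337788
lowrear ([0.125, -0.625], 0.979) mm/px z 2.2591198583441443
a side ([-4.0, -0.75], 0.944) mm/px z 2.2456885947879743
top a near ([-3.625, 1.0], 0.442)
top b near ([4.0, 0.125], 0.646)
top lowfL ([2.875, 3.25], 0.145)
top lowfR ([0.875, -0.25], 0.542)
```

```bash
python3 - <<'E'
from h import *
import math
a=pickle.load(open("pics/s8.pkl","rb"));d,t,w=pickle.load(open("pics/last.pkl","rb"))
T=np.array([.5522,.2746]);y=.298
W=lambda x,yy,z:[T[0]+x*math.cos(y)-yy*math.sin(y),T[1]+x*math.sin(y)+yy*math.cos(y),z]
c=proj(a,W(-.098,.031,.026))[0];print(c,(proj(a,W(-.088,.031,.026))[0]-c)/10)
g=[cv2.cvtColor(i["frame"],cv2.COLOR_RGB2HSV) for i in(a,d)]
m=[cv2.inRange(i,(8,80,60),(24,255,255)) for i in g]
r=int(round(c[1]))
for rr in(r-4,r-2,r,r+2,r+4): print(rr,[np.flatnonzero(k[rr,290:350])[[0,-1]]+290 if k[rr,290:350].any() else None for k in m],[k[rr,270:345].sum()//255 for k in m])
E
```

```text
[329.20607474 287.31882289] [-0.48667963 -0.0854719 ]
283 [array([290, 333]), array([290, 333])] [np.uint64(48), np.uint64(59)]
285 [array([290, 332]), array([290, 332])] [np.uint64(59), np.uint64(59)]
287 [array([297, 331]), array([297, 331])] [np.uint64(50), np.uint64(51)]
289 [array([308, 331]), array([308, 331])] [np.uint64(39), np.uint64(39)]
291 [array([315, 330]), array([315, 330])] [np.uint64(29), np.uint64(29)]
```

Strip a hasn't moved, the edge is about 4 mm up, and the wedge is held still. Handing in.

```bash
python3 -c "
from station import arm
print(arm.hand_in())"
```

```text
the job is handed in; nothing more can be done
None
```

I laid both strips crosswise on the packing and pushed the wedge in until the plate's front edge had risen about 4 mm. I handed the job in still holding the wedge; the system gave no verdict, and the gripper hid strip b from my last check of the strips.

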